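# Dock the drill block on its tapered dovetail holder

### The arm

A 6-joint arm with a two-finger parallel gripper is mounted at the origin on the work surface. World frame = base frame: x ahead of the robot, y to its left, z up, the work surface at z = 0. Lengths are in m, angles in rad, forces in N, time in s.
With the tool pointing down it reaches from about 0.3 to 0.85 m from the base axis. Payload 5.4 kg.
Tool frame: the origin (TCP) lies on the centre line of the jaws, within the pads' length; the fingertips stand 8 mm ahead of it and the grasp point (between the pads) lies 11 mm behind it; z points along the fingers, y is the line along which they close (so a half turn about z gives the same grasp; the last joint's range is limited). The gripper opens to 85 mm and grips with 20 to 120 N. Pads are 22 mm wide; open, the fingers measure 114 mm over their backs; the gripper's body (76 mm by 85 mm) begins 54 mm behind the grasp point. The pads swing forward as they close: fully open they stand 13 mm farther back than shut.
Start: joints at [-1.37, 0.158, 1.597, -0, 1.386, -0.21], TCP at [0.23, -0.527, 0.239] pointing down, gripper open.
Joint ranges: [-2.91, 2.91], [-0.94, 2.29], [0.18, 2.7], [-1.29, 4.43], [0.17, 2.64], [-3, 3]. Speed limits (rad/s): [2.57, 2.57, 3.14, 3.14, 3.14, 3.14].

### API

Orientations are given as [roll, pitch, yaw] about the fixed x, y, z axes, in that order (R = Rz(yaw) Ry(pitch) Rx(roll)).
In Python, from rig import env gives the robot as it stands. The module is installed in compiled form; this text tells all that it offers.
- The arm moves only by the tool play_rows, never from a script. Its argument "increments" is a list of rows, each a list of 3 entries, a list of its own where there are three numbers: the shift along the world's x, y, z in cm, then the turn, a rotation vector about the world's x, y, z in rad, then the gripper's target within -1 to 1 (shut at 1, half-way at 0, fully open at -1). A call has 1 to 20 rows; each row shifts and turns the commanded pose from where the row before left it; what a row does not reach is not made up. A row lasts 1/10 s, in which the tool goes at most 50 mm and 8.59 degrees, less where a joint would pass 70% of its speed; a pose out of reach is approached as far as the arm can. A call is refused whole if a number of a shift passes 5 or a number of a turn 0.15, either way. A call with a gripper value outside its range is refused whole. The fingers move at their own pace and stop on an object; "squeeze" is the grip in N (left out, the last holds). Time passes only in rows, so rows that do not move let the fingers close. It gives the time, the measured TCP pose, the force, the opening and the grip force at its end, in the units of the state.
- env.read_state(): the state, without advancing time (a new reading comes with each control period).
- env.grab_frame(name): name is "side" or "top"; returns a dict with "frame" (384x512x3 uint8, red, green, blue), "fx", "fy", "cx", "cy" (pixels), "dist" ([k1, k2, p1, p2, k3] as OpenCV has them; the pictures are not rectified), "R" (3x3) and "t" (3): a world point X has camera coordinates R X + t. Camera axes: x right, y down, z forward; pixel columns grow to the right and rows downward; lengths in m; the calibration is good to about 2 mm. A picture is of the moment at which its call begins. There is no depth.
- env.hand_in(): hands the job in; it is judged then, once.
The state is a dict: "time_s": time; "q": joint angles; "joint_vel": joint speeds; "tau": joint torques, N m; "tcp_pos": TCP position; "orientation": TCP orientation; "wrist_force": force on the tool from outside, world axes, zero at the start; "wrist_torque": the same for the moment, N m; "width": opening from 0.0 (shut) to 1.0 (fully open); "gripper_force": force on a finger pad.
Only numpy, scipy, OpenCV 4.12 (cv2) and the standard library are available. Lean on these libraries where they do the work, as an engineer would, in place of code of your own. Each camera call takes 0.05 s, during which the arm holds its last target. There are 200 camera calls.

### The job

Pick up the black drill block, slide its dovetailed foot, narrow end first, into the open end of the aluminium holder's tapered way, and push it along until it wedges tight: pressed home firmly so it stays gripped by itself, but not forced. Be gentle with the rail on the way in, let go, and leave the bowl, the jar and the pot where they stand.

Things in the scene. Friction and masses are not known exactly. Their poses are not given: they have to be found in the camera images.
- block: Drill block, 90 mm long (x), 66 mm tall, about 0.25 kg, upright on the table. Origin: centre of its underside; z up. +x is the narrow end (nose, orange patch), which goes in first. Foot: aluminium dovetail 14 mm high, wider below (sides lean inward 20 degrees); at the underside its right face is straight at y = -18 mm, its left face tapers 8 degrees, from y = +22.6 at the rear to +10 mm at the nose
- block_top (a point): Centre of the top face of the block's black upper body, 55 mm above the underside; same axes as the block. The body is a box 90 (x) by 30 (y) mm, from 17 to 55 mm above the underside: grip it across its 30 mm, finger tips at least 20 mm above the underside to clear the walls; 40 N does no harm. Six thin steel shanks stand 11 mm higher along its middle line
- block_nose (a point): Middle of the block's narrow end at the underside, 45 mm along +x from the block's origin; same axes
- block_rear (a point): Middle of the block's rear (wide) end at the underside, 45 mm along -x from the block's origin; same axes. The end is flat and upright, 17 mm wide or more at any height, and still stands about 15 mm or more outside the way when wedged, so it can be pushed from behind with shut fingers
- dock: Holder, fixed to the table: aluminium plate 8 mm thick, from x = -115 to +85 and y = -45 to +51 mm of its origin, which lies on the table under the mouth of the way. The block slides along +x. From x = -115 to 0 it is a bare flat landing; from 0 to 72 mm runs the way, between two walls 14 mm high above the plate that lean inward 20 degrees over the foot. Wedged, the block lies at y = 0, parallel to the holder
- dock_mouth (a point): Middle of the mouth of the way on the landing's top face, 8 mm above the table, over the holder's origin; same axes. Here the block's nose has 5.5 to 9.5 mm of side play, from y = 0 (foot against the rail) towards +y; the play shrinks by 1.4 mm per 10 mm that it goes in
- way_end (a point): Far end of the way, floor level, 72 mm along +x from the mouth; same axes. The left (+y) wall is a brass gib tapered 8 degrees: lower edge near y = +17.6 mm at the mouth, +7.5 here. It is on stiff springs, and its set screws differ by up to 2 mm in or out each time, which no pose shows: the nose begins to bind anywhere from 40 to 68 mm past the mouth. No end stop; smooth, slippery metal
- rail: Fixed straight steel right wall of the way, lower edge at y = -18 mm of the holder; its frame is the holder's. Pressing the block on it sideways with 20 N or more is too much. Pushed along +x the block slides at 1 to 3 N; once it binds the push rises by some 2 to 4 N per mm. A steady push of 12 to 18 N wedges it rightly; let go, it stays wedged, still pressing on the rail
- bowl: Steel bowl, 110 mm across, 50 mm high, loose, origin at the centre of its underside; leave alone
- jar: White jar, 44 mm across, 55 mm high, loose, origin at the centre of its underside; leave alone
- pot: Clear pot with a blue lid, 54 mm across, 40 mm high, loose, origin at the centre of its underside; leave alone

How it is judged:
On the way:
1. the block's nose is between the walls of the way, the block flat on the holder and pointing along it (x of block_nose in the frame of dock above 0.005 m and y of block_nose in the frame of dock between -0.004 and 0.012 m and z of block in the frame of dock below 0.012 m and angle between the x axis of block and the x axis of dock, either way round below 0.15 rad), for 0.1 s.
At the end, for the whole second after the job is handed in: The block sits wedged in the way by itself, nose 35 to 85 mm in, flat (underside 5 to 11 mm above the table, within 0.06 rad) and parallel to the holder (within 0.05 rad), at rest, with the wedge still pressing it against the rail with more than 4 N (contact force between block and rail above 4 N and x of block_nose in the frame of dock between 0.035 and 0.085 m and z of block in the frame of dock between 0.005 and 0.011 m and angle between the x axis of block and the x axis of dock, either way round below 0.05 rad and angle between the z axis of block and the z axis of dock, either way round below 0.06 rad and linear speed of block below 0.01 m/s); the robot touches nothing.
It fails at once if the block is pressed on the rail with more than 20 N (rammed or over-wedged) (contact force between block and rail above 20 N).
It fails at once if a bystander (bowl, jar, pot) is moved by more than 20 mm (distance of any of bowl, jar, pot from where it was at the start of the episode above 0.02 m).
It also fails if it takes over 72 s, if anything falls off the work surface, if the arm or the gripper's body presses on something with over 40 N, if the wrist force passes 120 N, or if a joint passes its speed limit or range.

## Working session

There is one attempt and no reset: what is moved stays moved. The work goes in short steps, Python scripts to look and compute and a tool call to move; the robot and the scene stay as the last step left them, time stands still between calls to the robot, and variables do not carry over. Pictures are saved under pics/ and viewed, at most 10 in all, crops included, and the job is handed in when it is done.

Besides the shell and the picture viewer there is one more tool, called after ">>>" as a command line: name --argument value ..., lists and objects as JSON in quotes. play_rows: Moves the arm, as the interface text tells. Its arguments: {"type":"object","properties":{"increments":{"type":"array"},"squeeze":{"type":"number"}},"required":["increments"]}

```bash
mkdir -p pics
python3 - <<'E'
from rig import env
import cv2
for n in("top","side"):
    f=env.grab_frame(n); cv2.imwrite(f"pics/{n}0.png",f["frame"][:,:,::-1])
    print(n,{k:v for k,v in f.items() if k!="frame"})
print(env.read_state())
E
```

```text
top {'fx': 448.0457208119492, 'fy': 448.0457208119492, 'cx': 248.17226166312946, 'cy': 192.64707371051537, 'dist': array([-0.12621242,  0.        ,  0.        ,  0.        ,  0.        ]), 'R': array([[-0.02465336, -0.99895394, -0.03851281],
       [-0.98848983,  0.03011103, -0.14826049],
       [ 0.14926506,  0.0344144 , -0.98819815]]), 't': array([0.12085428, 0.56954276, 1.01106217])}
side {'fx': 460.6382822902153, 'fy': 460.6382822902153, 'cx': 254.2676877972519, 'cy': 193.81699137100034, 'dist': array([-0.09180746,  0.        ,  0.        ,  0.        ,  0.        ]), 'R': array([[ 0.98237248, -0.18692834, -0.0014528 ],
       [-0.12087818, -0.62928959, -0.76771289],
       [ 0.14259306,  0.75435562, -0.64079233]]), 't': array([-0.55455424,  0.15758089,  0.81703633])}
{'time_s': 0.1, 'q': array([-1.37007121e+00,  1.58997753e-01,  1.59813014e+00,  7.75151915e-06,
        1.38618576e+00, -2.10111740e-01]), 'joint_vel': array([ 0.00035751,  0.00044765, -0.00287248,  0.00030331, -0.00072097,
        0.00055174]), 'tau': array([-5.69937424e-05, -3.96991932e+01, -3.32338393e+01, -1.20919062e-04,
        4.22479876e-03,  1.52960737e-06]), 'tcp_pos': array([ 0.22950953, -0.52662888,  0.23839682]), 'orientation': array([-3.13991110e+00, -3.66395628e-04,  4.10835120e-01]), 'wrist_force': array([ 1.12397292, -0.79607994, -0.1017253 ]), 'wrist_torque': array([ 0.01404908,  0.03300697, -0.04311296]), 'gripper_force': 0.0, 'width': 0.9973127171352049}
```

View pics/top0.png

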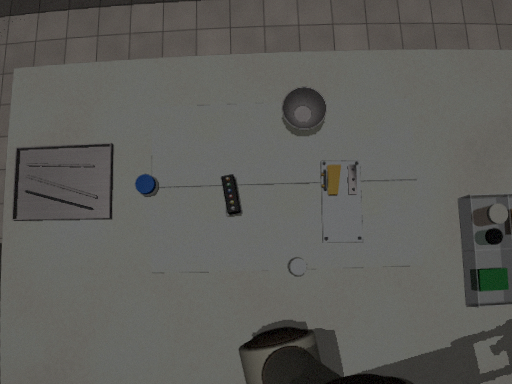

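View pics/side0.png

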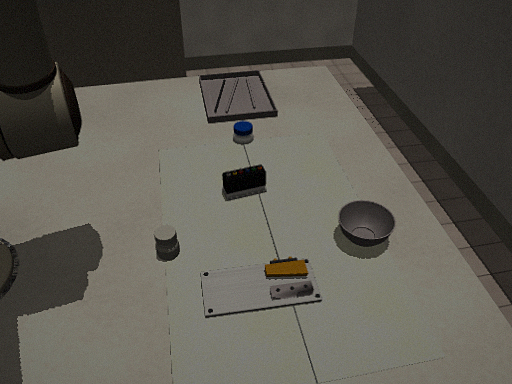

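```bash
cat > h.py <<'E'
import cv2,numpy as np
from rig import env
def pix2w(f,uv,z):
    K=np.array([[f["fx"],0,f["cx"]],[0,f["fy"],f["cy"]],[0,0,1]])
    n=cv2.undistortPoints(np.array(uv,float).reshape(-1,1,2),K,np.array(f["dist"]))[:,0]
    z=np.broadcast_to(z,len(n)); R=f["R"];t=f["t"]; C=-R.T@t
    d=np.c_[n,np.ones(len(n))]@R
    return C+d*((z-C[2])/d[:,2])[:,None]
def w2pix(f,X):
    K=np.array([[f["fx"],0,f["cx"]],[0,f["fy"],f["cy"]],[0,0,1]])
    return cv2.projectPoints(np.array(X,float).reshape(-1,1,3),cv2.Rodrigues(f["R"])[0],f["t"],K,np.array(f["dist"]))[0][:,0]
def crop(im,u,v,w,h,s):
    c=im[v:v+h,u:u+w,::-1]
    c=cv2.resize(c,None,fx=s,fy=s,interpolation=cv2.INTER_CUBIC)
    return np.clip(c.astype(float)*1.5,0,255).astype(np.uint8)
E
python3 - <<'E'
from h import *
t=env.grab_frame("top")["frame"]; s=env.grab_frame("side")["frame"]
a=crop(t,310,150,60,100,6); b=crop(t,200,160,60,70,6); 
im=np.zeros((600,800,3),np.uint8); im[:600,:360]=a; im[:420,380:740]=b
cv2.imwrite("pics/c1.png",im)
im=np.zeros((600,800,3),np.uint8)
im[:325]=crop(s,195,250,160,65,5)
im[330:330+250,:350]=crop(s,210,155,70,50,5); cv2.imwrite("pics/c2.png",im)
E
```

```text
(no output)
```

View pics/c1.png

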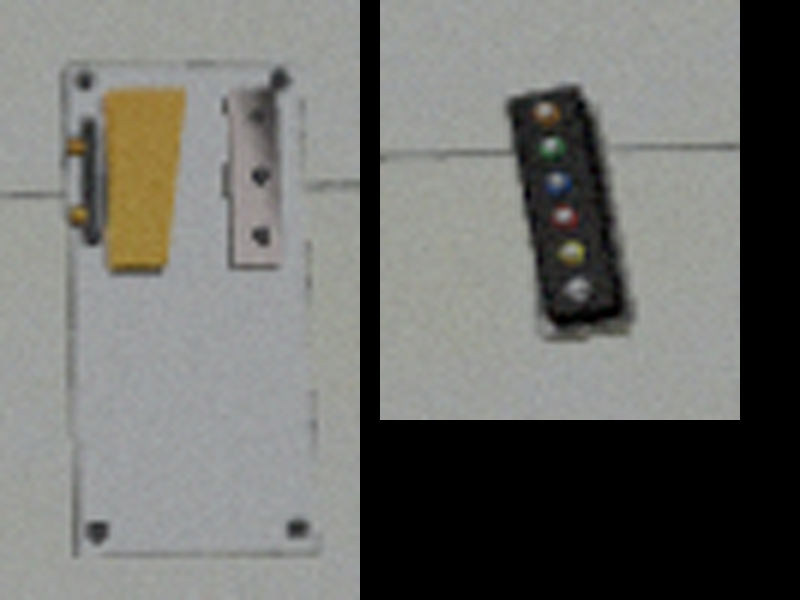

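View pics/c2.png

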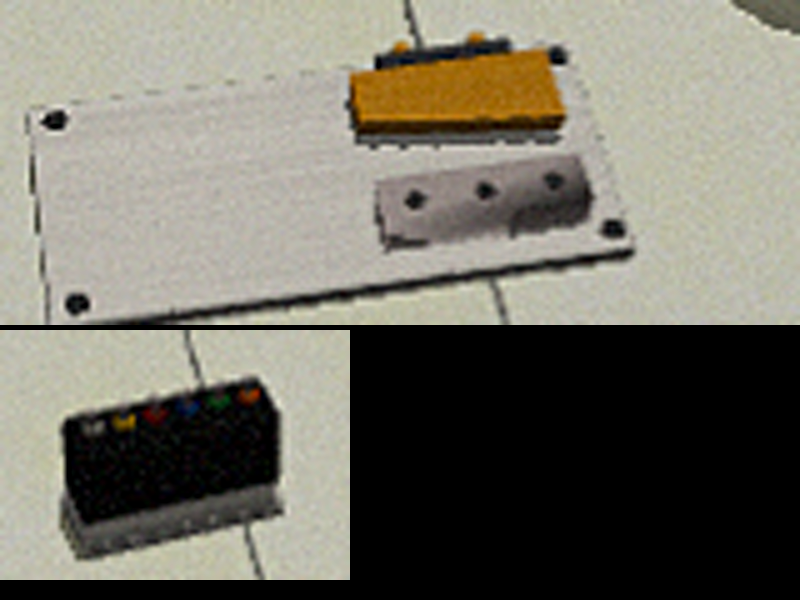

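```bash
cat > fit.py <<'E'
from h import *
from scipy.optimize import least_squares
ft,fs=env.grab_frame("top"),env.grab_frame("side")
T=lambda a,ox,oy,s:(np.array(a,float)+.5)/s-.5+[ox,oy]
def fit(obj,pt,objs,ps,g,z0):
    def proj(p,o):
        c,s=np.cos(p[2]),np.sin(p[2]);o=np.array(o)/1e3
        return np.c_[p[0]+c*o[:,0]-s*o[:,1],p[1]+s*o[:,0]+c*o[:,1],o[:,2]+z0]
    res={}
    for nm,cs in(("top",[(ft,obj,pt)]),("side",[(fs,objs,ps)]),("both",[(ft,obj,pt),(fs,objs,ps)])):
        r=least_squares(lambda p:np.concatenate([(w2pix(f,proj(p,o))-q).ravel() for f,o,q in cs]),g,loss="soft_l1",x_scale=[.01,.01,.1])
        print(nm,r.x.round(4),r.fun.reshape(-1,2).round(1).tolist())
print("dock")
fit([[85,51,8],[85,-45,8],[-115,51,8],[-115,-45,8]],T([[65,65],[301,65],[75,553],[318,550]],310,150,6),
    [[-115,51,8],[85,-45,8],[-115,-45,8]],T([[28,112],[632,250],[47,322]],195,250,5),[.5,-.15,0],0)
print("block")
fit([[45,15,55],[45,-15,55],[-45,15,55]],T([[128,98],[200,88],[166,318]],200,160,6),
    [[-45,15,55],[45,15,55],[45,-15,55],[-45,-18,0],[45,-18,0]],T([[65,90],[262,48],[280,75],[78,228],[283,182]],210,155,5),[.5,.1,0],0)
c=pix2w(ft,T([[165,110],[197,290]],200,160,6),.066);print("shanks",c,np.arctan2(*(c[0]-c[1])[1::-1]))
for n,z,p in(("bowl",.05,(304,105)),("jar",.055,(297,266)),("pot",.04,(146,184))):print(n,pix2w(ft,[p],z))
E
python3 fit.py
```

```text
dock
top [ 0.5671 -0.1227 -0.0265] [[0.2, -0.2], [-0.3, -0.3], [0.3, 0.1], [-0.3, 0.4]]
side [ 0.5654 -0.1213 -0.0348] [[-0.3, -1.3], [0.6, -0.1], [-0.3, 0.7]]
both [ 0.566  -0.1221 -0.0305] [[0.2, 0.2], [-0.3, 0.2], [-0.1, 0.5], [-0.7, 0.9], [0.0, -0.7], [1.2, 0.1], [0.3, 1.3]]
block
top [0.5708 0.1468 0.1537] [[-0.2, -0.0], [0.3, -0.7], [-0.1, 0.7]]
side [0.5705 0.1507 0.1421] [[-1.2, -1.5], [-0.6, -1.2], [0.5, 1.2], [1.6, 0.2], [0.0, 0.7]]
both [0.5704 0.148  0.1437] [[-0.5, 0.1], [-0.0, -0.5], [-0.8, 0.9], [-1.1, -0.7], [-0.5, -0.5], [0.7, 2.0], [1.7, 1.0], [0.2, 1.4]]
shanks [[0.60557748 0.15258423 0.066     ]
 [0.53504428 0.14152113 0.066     ]] 0.15558191255317613
bowl [[ 0.7822448  -0.03554483  0.05      ]]
jar [[ 0.3987211  -0.00238369  0.055     ]]
pot [[0.60197617 0.35128727 0.04      ]]
```

>>> play_rows --increments '[[[1.7,3.37,-0.4],[0,0,-0.013],-1],[[1.7,3.37,-0.4],[0,0,-0.013],-1],[[1.7,3.37,-0.4],[0,0,-0.013],-1],[[1.7,3.37,-0.4],[0,0,-0.013],-1],[[1.7,3.37,-0.4],[0,0,-0.013],-1],[[1.7,3.37,-0.4],[0,0,-0.013],-1],[[1.7,3.37,-0.4],[0,0,-0.013],-1],[[1.7,3.37,-0.4],[0,0,-0.013],-1],[[1.7,3.37,-0.4],[0,0,-0.013],-1],[[1.7,3.37,-0.4],[0,0,-0.013],-1],[[1.7,3.37,-0.4],[0,0,-0.013],-1],[[1.7,3.37,-0.4],[0,0,-0.013],-1],[[1.7,3.37,-0.4],[0,0,-0.013],-1],[[1.7,3.37,-0.4],[0,0,-0.013],-1],[[1.7,3.37,-0.4],[0,0,-0.013],-1],[[1.7,3.37,-0.4],[0,0,-0.013],-1],[[1.7,3.37,-0.4],[0,0,-0.013],-1],[[1.7,3.37,-0.4],[0,0,-0.013],-1],[[1.7,3.37,-0.4],[0,0,-0.013],-1],[[0,0,0],[0,0,0],-1]]' --squeeze 30

```text
time_s: 2.3
tcp_pos: [0.5532, 0.1166, 0.1626]
orientation: [-3.14, 0.0, 0.168]
wrist_force: [-1.3, -1.6, -0.4]
width: 1.001
gripper_force: 0.0
```

>>> play_rows --increments '[[[0.87,1.52,-2],[0,0,-0.016],-1],[[0.86,1.52,-2],[0,0,0],-1],[[0,0,-2],[0,0,0],-1],[[0,0,-2],[0,0,0],-1],[[0,0,-2],[0,0,0],-1],[[0,0,-1.5],[0,0,0],-1],[[0,0,-1],[0,0,0],-1],[[0,0,-0.55],[0,0,0],-1],[[0,0,0],[0,0,0],0],[[0,0,0],[0,0,0],1],[[0,0,0],[0,0,0],1],[[0,0,0],[0,0,0],1],[[0,0,0],[0,0,0],1],[[0,0,0],[0,0,0],1],[[0,0,0],[0,0,0],1],[[0,0,0],[0,0,0],1]]' --squeeze 30

```text
time_s: 3.9
tcp_pos: [0.5707, 0.1438, 0.0338]
orientation: [-3.142, -0.002, 0.148]
wrist_force: [-0.3, 1.0, 6.2]
width: 0.349
gripper_force: 31.2
```

>>> play_rows --increments '[[[0,0,1],[0,0,0],1],[[0,0,2],[0,0,0],1],[[0,0,2],[0,0,0],1],[[0,-1,0],[0,0,0],1],[[-0.6,-2.2,0],[0,0,-0.016],1],[[-0.6,-2.2,0],[0,0,-0.016],1],[[-0.6,-2.2,0],[0,0,-0.016],1],[[-0.6,-2.2,0],[0,0,-0.016],1],[[-0.6,-2.2,0],[0,0,-0.016],1],[[-0.6,-2.2,0],[0,0,-0.016],1],[[-0.6,-2.2,0],[0,0,-0.016],1],[[-0.6,-2.2,0],[0,0,-0.016],1],[[-0.6,-2.2,0],[0,0,-0.016],1],[[-0.6,-2.2,0],[0,0,-0.016],1],[[-0.6,-2.2,0],[0,0,-0.016],1],[[-0.3,-0.95,0],[0,0,0],1],[[0,0,0],[0,0,0],1],[[0,0,0],[0,0,0],1]]'

```text
time_s: 5.7
tcp_pos: [0.5005, -0.1174, 0.0823]
orientation: [-3.141, 0.001, -0.028]
wrist_force: [-0.0, 0.3, -2.2]
width: 0.344
gripper_force: 30.4
```

Run:
```python
from h import *
t=env.grab_frame("top")["frame"]; s=env.grab_frame("side")["frame"]
im=np.zeros((600,800,3),np.uint8); im[:600,:300]=crop(t,315,150,50,100,6)
im[:400,310:800]=crop(s,195,210,140,115,3.5)[:400,:490]
cv2.imwrite("pics/c3.png",im); r=env.read_state(); print(r["wrist_force"],r["wrist_torque"],r["tcp_pos"],r["orientation"])
```

```text
[-0.12374391  0.17779329 -2.40617206] [ 0.01380661  0.00557306 -0.07361232] [ 0.50082651 -0.11704337  0.08250228] [-3.14107092e+00  4.70581450e-04 -2.71095554e-02]
```

View pics/c3.png

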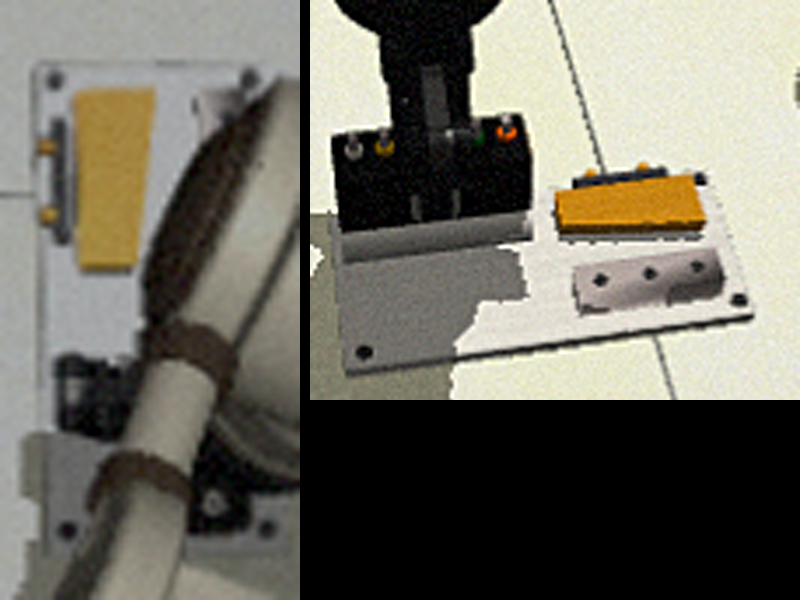

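Run:
```python
from h import *
f=env.grab_frame("side")
T=lambda a:(np.array(a,float)-[310,0]+.5)/3.5-.5+[195,210]
p=pix2w(f,T([[343,262],[533,238]]),.0487); q=pix2w(f,T([[333,137],[524,115],[532,150]]),.1037)
print(p,q)
def loc(w,a=-.03): 
    d=w[:,:2]-[.566,-.1222]; c,s=np.cos(a),np.sin(a); return d@np.array([[c,-s],[s,c]])
print(loc(p)*1e3,loc(q)*1e3)
# rail and gib landmarks
r=pix2w(f,T([[573,268],[580,312]]),[.022,.008]); g=pix2w(f,T([[557,195],[557,231]]),.022);print(loc(r)*1e3,loc(g)*1e3)
```

```text
[[ 0.45567959 -0.1325263   0.0487    ]
 [ 0.54582262 -0.13485879  0.0487    ]] [[ 0.45816126 -0.10426851  0.1037    ]
 [ 0.54683258 -0.10688034  0.1037    ]
 [ 0.54622235 -0.12922782  0.1037    ]]
[[-109.9610285   -13.63076928]
 [ -19.78859739  -13.25832159]] [[-108.32808424   14.6887407 ]
 [ -19.61831829   14.73783187]
 [ -19.55794632   -7.61789809]]
[[  0.10924051 -12.99664728]
 [  0.87566581 -29.14555993]] [[ 0.63403519 34.4982819 ]
 [-3.50448256 11.19499974]]
```

>>> play_rows --increments '[[[0,0,-1.5],[0,0,0],1],[[0,0,-1.5],[0,0,0],1],[[0,0,-0.5],[0,0,0],1],[[0,0,-0.3],[0,0,0],1],[[0,0,-0.1],[0,0,0],1],[[0,0,-0.1],[0,0,0],1],[[0,0,0],[0,0,0],1],[[0,0,0],[0,0,0],1]]'

```text
time_s: 6.65
tcp_pos: [0.5012, -0.1181, 0.0432]
orientation: [3.141, -0.001, -0.028]
wrist_force: [0.4, 0.5, -3.5]
width: 0.349
gripper_force: 30.2
```

>>> play_rows --increments '[[[0,0,-0.1],[0,0,0],1],[[0,0,-0.05],[0,0,0],1],[[0,0,0],[0,0,0],1]]'

```text
time_s: 6.95
tcp_pos: [0.5012, -0.1181, 0.0418]
orientation: [3.141, -0.001, -0.028]
wrist_force: [-1.2, -0.5, 2.0]
width: 0.347
gripper_force: 30.8
```

>>> play_rows --increments '[[[0.3,-0.009,0],[0,0,0],1],[[0.3,-0.009,0],[0,0,0],1],[[0.3,-0.009,0],[0,0,0],1],[[0.3,-0.009,0],[0,0,0],1],[[0.3,-0.009,0],[0,0,0],1],[[0.3,-0.009,0],[0,0,0],1],[[0.2,-0.006,0],[0,0,0],1],[[0.2,-0.006,0],[0,0,0],1],[[0,0,0],[0,0,0],1]]'

```text
time_s: 7.85
tcp_pos: [0.5238, -0.1189, 0.0418]
orientation: [3.141, -0.001, -0.028]
wrist_force: [-1.6, 0.6, 5.0]
width: 0.347
gripper_force: 31.3
```

>>> play_rows --increments '[[[0.2,-0.006,0],[0,0,0],1],[[0.2,-0.006,0],[0,0,0],1],[[0.2,-0.006,0],[0,0,0],1],[[0.2,-0.006,0.02],[0,0,0],1],[[0.2,-0.006,0],[0,0,0],1],[[0,0,0],[0,0,0],1]]'

```text
time_s: 8.45
tcp_pos: [0.5335, -0.1191, 0.0418]
orientation: [3.141, -0.001, -0.028]
wrist_force: [-0.7, 0.3, 4.5]
width: 0.341
gripper_force: 31.3
```

Run:
```python
from h import *
t=env.grab_frame("top")["frame"]; s=env.grab_frame("side")["frame"]
cv2.imwrite("pics/c4.png",crop(s,190,225,150,100,5)); print(env.read_state()["wrist_force"])
```

```text
[ 0.2080291  -0.17093627  3.60550638]
```

View pics/c4.png

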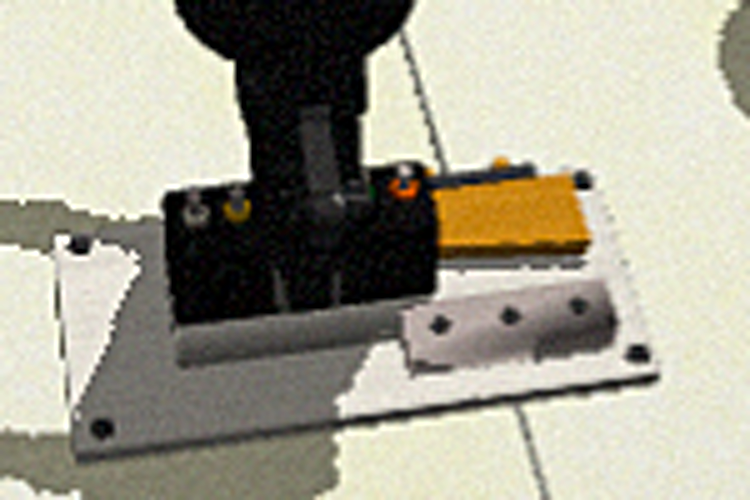

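>>> play_rows --increments '[[[0.2,-0.006,0],[0,0,0],1],[[0.2,-0.006,0],[0,0,0],1],[[0.2,-0.006,0],[0,0,0],1],[[0.2,-0.006,0],[0,0,0],1],[[0.2,-0.006,0],[0,0,0],1],[[0,0,0],[0,0,0],1]]'

```text
time_s: 9.15
tcp_pos: [0.5432, -0.1193, 0.0418]
orientation: [3.141, -0.0, -0.028]
wrist_force: [-2.3, 0.1, 6.2]
width: 0.347
gripper_force: 31.4
```

>>> play_rows --increments '[[[0,-0.05,0.02],[0,0,0],1],[[0,-0.05,0],[0,0,0],1],[[0,-0.05,0],[0,0,0],1],[[0,0,0],[0,0,0],1]]'

```text
time_s: 9.55
tcp_pos: [0.5431, -0.1205, 0.0418]
orientation: [-3.141, -0.001, -0.028]
wrist_force: [0.4, 2.5, 5.4]
width: 0.346
gripper_force: 31.3
```

>>> play_rows --increments '[[[0.15,-0.0045,0],[0,0,0],1],[[0.15,-0.0045,0],[0,0,0],1],[[0.15,-0.0045,0],[0,0,0],1],[[0.15,-0.0045,0],[0,0,0],1],[[0,0,0],[0,0,0],1]]'

```text
time_s: 10.05
tcp_pos: [0.5483, -0.1207, 0.0418]
orientation: [-3.141, 0.002, -0.028]
wrist_force: [-3.7, 1.8, 8.6]
width: 0.344
gripper_force: 31.8
```

>>> play_rows --increments '[[[0.15,-0.0045,0.03],[0,0,0],1],[[0.15,-0.0045,0],[0,0,0],1],[[0.15,-0.0045,0],[0,0,0],1],[[0.15,-0.0045,0],[0,0,0],1],[[0,0,0],[0,0,0],1]]'

```text
time_s: 10.55
tcp_pos: [0.5541, -0.1208, 0.0418]
orientation: [-3.141, 0.002, -0.028]
wrist_force: [-3.2, 2.3, 6.4]
width: 0.347
gripper_force: 31.5
```

>>> play_rows --increments '[[[0,0,0],[0,0,0],0],[[0,0,0],[0,0,0],-0.5],[[0,0,0],[0,0,0],-1],[[0,0,0],[0,0,0],-1],[[0,0,0.5],[0,0,0],-1],[[0,0,1.5],[0,0,0],-1],[[0,0,3],[0,0,0],-1],[[0,0,3],[0,0,0],-1],[[-2.5,0.06,0],[0,0,0],1],[[-2.5,0.07,0],[0,0,0],1],[[-2.5,0.06,0],[0,0,0],1],[[0,0,0],[0,0,0],1],[[0,0,0],[0,0,0],1],[[0,0,0],[0,0,0],1],[[0,0,0],[0,0,0],1],[[0,0,0],[0,0,0],1]]'

```text
time_s: 12.15
tcp_pos: [0.4805, -0.1193, 0.1221]
orientation: [3.141, -0.0, -0.028]
wrist_force: [0.3, -0.3, -0.1]
width: -0.001
gripper_force: 0.0
```

Run:
```python
from h import *
s=env.grab_frame("side")["frame"]
cv2.imwrite("pics/c5.png",crop(s,190,215,150,110,5)); r=env.read_state();print(r["wrist_force"],r["width"],r["tcp_pos"])
```

```text
[0.0983028  0.49456635 0.05052176] -0.0019387472052504661 [ 0.48032471 -0.11922104  0.12202384]
```

View pics/c5.png

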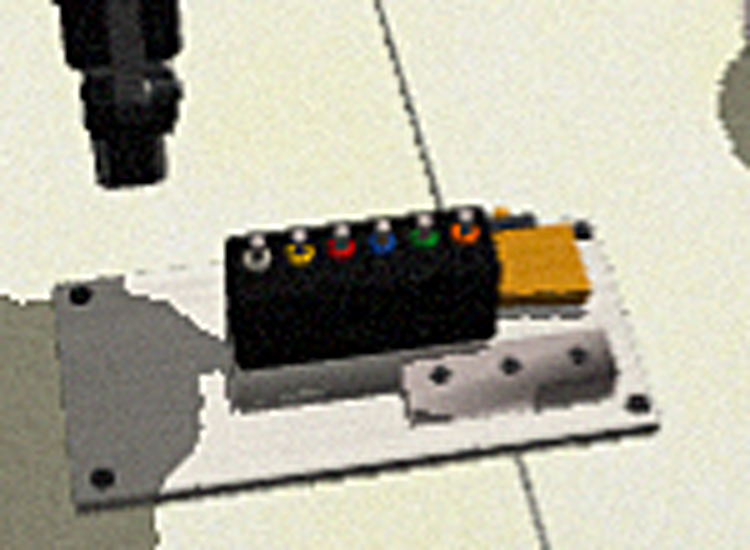

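>>> play_rows --increments '[[[0,0,-3],[0,0,0],1],[[0,0,-3],[0,0,0],1],[[0,0,-2],[0,0,0],1],[[0,0,-1.2],[0,0,0],1],[[0,0,-0.4],[0,0,0],1],[[0.4,-0.012,0],[0,0,0],1],[[0.4,-0.012,0],[0,0,0],1],[[0.3,-0.01,0],[0,0,0],1],[[0,0,0],[0,0,0],1]]'

```text
time_s: 13.1
tcp_pos: [0.4922, -0.12, 0.027]
orientation: [3.141, -0.002, -0.028]
wrist_force: [0.4, -0.2, 0.5]
width: 0.002
gripper_force: 0.0
```

>>> play_rows --increments '[[[0.15,-0.0045,0],[0,0,0],1],[[0.15,-0.0045,0],[0,0,0],1],[[0.15,-0.0045,0],[0,0,0],1],[[0.15,-0.0045,0],[0,0,0],1],[[0.1,-0.003,0],[0,0,0],1],[[0.1,-0.003,0],[0,0,0],1],[[0.1,-0.003,0],[0,0,0],1]]'

```text
time_s: 13.8
tcp_pos: [0.4998, -0.1197, 0.0259]
orientation: [-3.141, 0.0, -0.028]
wrist_force: [-0.7, 0.7, 0.2]
width: -0.0
gripper_force: 0.0
```

>>> play_rows --increments '[[[0.1,-0.003,0],[0,0,0],1],[[0.1,-0.003,0],[0,0,0],1],[[0.1,-0.003,0],[0,0,0],1],[[0.1,-0.003,0],[0,0,0],1],[[0.1,-0.003,0],[0,0,0],1]]'

```text
time_s: 14.3
tcp_pos: [0.505, -0.1199, 0.026]
orientation: [-3.142, 0.0, -0.028]
wrist_force: [-0.2, 0.4, -0.5]
width: 0.001
gripper_force: 0.0
```

>>> play_rows --increments '[[[0.1,-0.003,0],[0,0,0],1],[[0.1,-0.003,0],[0,0,0],1],[[0.1,-0.003,0],[0,0,0],1]]'

```text
time_s: 14.6
tcp_pos: [0.508, -0.12, 0.026]
orientation: [-3.142, -0.0, -0.028]
wrist_force: [-1.4, -0.3, -0.8]
width: 0.0
gripper_force: 0.0
```

>>> play_rows --increments '[[[0.1,-0.003,0],[0,0,0],1],[[0.1,-0.003,0],[0,0,0],1],[[0.1,-0.003,0],[0,0,0],1]]'

```text
time_s: 14.9
tcp_pos: [0.511, -0.1201, 0.026]
orientation: [-3.142, -0.0, -0.028]
wrist_force: [-0.5, -0.0, -0.3]
width: 0.002
gripper_force: 0.0
```

>>> play_rows --increments '[[[0.1,-0.003,0],[0,0,0],1],[[0.1,-0.003,0],[0,0,0],1],[[0.1,-0.003,0],[0,0,0],1]]'

```text
time_s: 15.2
tcp_pos: [0.514, -0.1202, 0.026]
orientation: [3.142, -0.0, -0.028]
wrist_force: [-1.7, -0.7, -0.3]
width: 0.004
gripper_force: 0.0
```

Run:
```python
from h import *
s=env.grab_frame("side")["frame"]
cv2.imwrite("pics/c6.png",crop(s,190,215,150,110,5)); r=env.read_state();print(r["wrist_force"],r["width"],r["tcp_pos"])
```

```text
[-1.05678375 -0.4294139   0.19537874] 0.0002817056232962615 [ 0.51417304 -0.12026652  0.02607469]
```

View pics/c6.png

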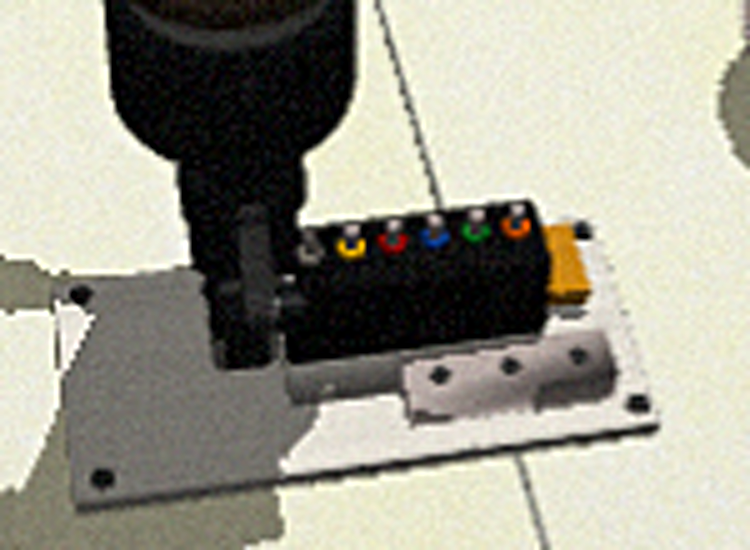

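>>> play_rows --increments '[[[0.1,-0.003,0],[0,0,0],1],[[0.1,-0.003,0],[0,0,0],1],[[0,0,0],[0,0,0],1]]'

```text
time_s: 15.55
tcp_pos: [0.5161, -0.1203, 0.0261]
orientation: [3.141, -0.0, -0.028]
wrist_force: [0.3, -0.7, -0.2]
width: 0.002
gripper_force: 0.0
```

>>> play_rows --increments '[[[0.1,-0.003,0],[0,0,0],1],[[0.1,-0.003,0],[0,0,0],1],[[0,0,0],[0,0,0],1]]'

```text
time_s: 15.85
tcp_pos: [0.5181, -0.1204, 0.0261]
orientation: [3.141, -0.0, -0.028]
wrist_force: [-0.2, 0.1, -0.3]
width: -0.002
gripper_force: 0.0
```

>>> play_rows --increments '[[[0.1,-0.003,0],[0,0,0],1],[[0.1,-0.003,0],[0,0,0],1],[[0,0,0],[0,0,0],1]]'

```text
time_s: 16.15
tcp_pos: [0.5201, -0.1204, 0.026]
orientation: [3.142, -0.0, -0.028]
wrist_force: [0.3, 0.1, -0.4]
width: 0.0
gripper_force: 0.0
```

>>> play_rows --increments '[[[0.1,-0.003,0],[0,0,0],1],[[0.05,-0.0015,0],[0,0,0],1],[[0,0,0],[0,0,0],1]]'

```text
time_s: 16.45
tcp_pos: [0.5215, -0.1204, 0.026]
orientation: [3.142, -0.0, -0.028]
wrist_force: [-0.0, 0.1, -0.4]
width: 0.002
gripper_force: 0.0
```

>>> play_rows --increments '[[[0.1,-0.003,0],[0,0,0],1],[[0.05,-0.0015,0],[0,0,0],1],[[0,0,0],[0,0,0],1]]'

```text
time_s: 16.75
tcp_pos: [0.523, -0.1205, 0.026]
orientation: [-3.142, -0.0, -0.028]
wrist_force: [-1.5, -0.0, 0.2]
width: 0.001
gripper_force: 0.0
```

>>> play_rows --increments '[[[0.1,-0.003,0],[0,0,0],1],[[0.05,-0.0015,0],[0,0,0],1],[[0,0,0],[0,0,0],1]]'

```text
time_s: 17.05
tcp_pos: [0.5245, -0.1205, 0.026]
orientation: [-3.142, -0.0, -0.028]
wrist_force: [-0.2, 0.3, -0.4]
width: 0.002
gripper_force: 0.0
```

>>> play_rows --increments '[[[0.1,-0.003,0],[0,0,0],1],[[0.05,-0.0015,0],[0,0,0],1],[[0,0,0],[0,0,0],1]]'

```text
time_s: 17.35
tcp_pos: [0.526, -0.1206, 0.026]
orientation: [3.141, -0.0, -0.028]
wrist_force: [-0.4, -0.2, -0.3]
width: 0.001
gripper_force: 0.0
```

>>> play_rows --increments '[[[0.1,-0.003,0],[0,0,0],1],[[0.05,-0.0015,0],[0,0,0],1],[[0,0,0],[0,0,0],1]]'

```text
time_s: 17.65
tcp_pos: [0.5273, -0.1206, 0.026]
orientation: [3.142, 0.0, -0.028]
wrist_force: [-1.8, 0.3, 0.4]
width: 0.001
gripper_force: 0.0
```

>>> play_rows --increments '[[[0.1,-0.003,0],[0,0,0],1],[[0,0,0],[0,0,0],1]]'

```text
time_s: 17.85
tcp_pos: [0.528, -0.1206, 0.0259]
orientation: [-3.141, 0.001, -0.028]
wrist_force: [-4.1, 0.4, 2.0]
width: 0.001
gripper_force: 0.0
```

>>> play_rows --increments '[[[0.1,-0.003,0],[0,0,0],1],[[0,0,0],[0,0,0],1]]'

```text
time_s: 18.05
tcp_pos: [0.5287, -0.1206, 0.0258]
orientation: [-3.141, 0.002, -0.028]
wrist_force: [-5.2, -0.2, 1.9]
width: 0.005
gripper_force: 0.0
```

>>> play_rows --increments '[[[0.1,-0.003,0],[0,0,0],1],[[0,0,0],[0,0,0],1]]'

```text
time_s: 18.25
tcp_pos: [0.5293, -0.1205, 0.0256]
orientation: [-3.141, 0.003, -0.028]
wrist_force: [-7.0, -0.4, 3.7]
width: -0.0
gripper_force: 0.0
```

Binding has begun; a rise of about 2 N per mm commanded.

>>> play_rows --increments '[[[0.1,-0.003,0],[0,0,0],1],[[0.1,-0.003,0],[0,0,0],1],[[0,0,0],[0,0,0],1]]'

```text
time_s: 18.55
tcp_pos: [0.5302, -0.1202, 0.0252]
orientation: [-3.14, 0.005, -0.028]
wrist_force: [-9.2, 0.1, 4.1]
width: -0.003
gripper_force: 0.0
```

>>> play_rows --increments '[[[0.1,-0.003,0],[0,0,0],1],[[0,0,0],[0,0,0],1]]'

```text
time_s: 18.75
tcp_pos: [0.5308, -0.1202, 0.0252]
orientation: [-3.14, 0.006, -0.028]
wrist_force: [-10.8, 0.9, 6.6]
width: -0.0
gripper_force: 0.0
```

>>> play_rows --increments '[[[0.1,-0.003,0],[0,0,0],1],[[0,0,0],[0,0,0],1]]'

```text
time_s: 18.95
tcp_pos: [0.5311, -0.12, 0.0248]
orientation: [-3.14, 0.008, -0.028]
wrist_force: [-12.6, -0.7, 6.1]
width: 0.0
gripper_force: 0.0
```

>>> play_rows --increments '[[[0.1,-0.003,0],[0,0,0],1],[[0,0,0],[0,0,0],1],[[0,0,0],[0,0,0],1]]'

```text
time_s: 19.25
tcp_pos: [0.5316, -0.1199, 0.0246]
orientation: [-3.14, 0.009, -0.027]
wrist_force: [-15.0, -0.1, 5.9]
width: 0.003
gripper_force: 0.0
```

>>> play_rows --increments '[[[0,0,0],[0,0,0],1],[[-0.5,0.015,0],[0,0,0],1],[[-0.8,0.024,0],[0,0,0],1],[[-1.5,0.045,0],[0,0,0],1],[[-2,0.06,0],[0,0,0],1],[[0,0,3],[0,0,0],1],[[0,0,4],[0,0,0],1],[[0,0,4],[0,0,0],1],[[0,0,0],[0,0,0],1],[[0,0,0],[0,0,0],1]]'

```text
time_s: 20.25
tcp_pos: [0.4884, -0.1198, 0.1374]
orientation: [3.14, -0.004, -0.028]
wrist_force: [-0.2, 1.0, 0.3]
width: 0.001
gripper_force: 0.0
```

Run:
```python
from h import *
s=env.grab_frame("side")["frame"]
cv2.imwrite("pics/c7.png",crop(s,190,215,150,110,5)); r=env.read_state();print(r["wrist_force"],r["time_s"],r["tcp_pos"])
```

```text
[-0.19682705 -0.34314036 -0.57720304] 20.3 [ 0.48734928 -0.11930408  0.13584188]
```

View pics/c7.png

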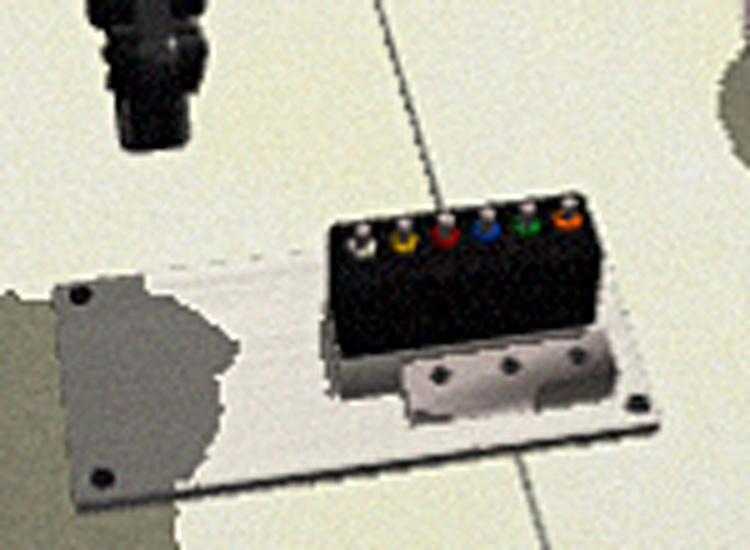

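The picture shows the block seated flat and parallel in the way, with its rear end at about (335,390) px and its nose near (600,330) px, roughly 66 mm in. The tool stands clear of it.

```bash
python3 -c "
from rig import env
print(env.hand_in())"
```

```text
the job is handed in; nothing more can be done
None
```

I slid the block into the way and wedged it with a steady push of about 15 N, nose roughly 66 mm in; the arm is clear, the bowl, jar and pot were not touched, and I handed the job in at about 20 s, with no verdict returned.

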